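Uncap the slanted stub and click the arm tube onto it

TASK

Pull the yellow protective cap off the slanted square stub held in the vise and put the cap in the black enclosure half. Then slide the open end of the aluminium arm tube onto the stub, fully home against the collar, so that the red spring button pops out through the hole in the tube. Leave the copper-clad board, the terminal block and the hex spacer where they lie.

Things in the scene. Friction and masses are not known exactly. Their poses are not given: they have to be found in the camera images.
- vise: Blue cast iron bench vise bolted to the bench, base 130 x 130 mm, jaws 80 mm long and 120 mm high, screw with T-handle on its -y side (reaching 115 mm from the centre, up to 75 mm high). Origin: centre of its underside. x is the horizontal direction in which the clamped stub leans.
- stub: Steel 20 mm square bar clamped in the vise, axis 35 degrees above horizontal, fixed. Origin: on its axis at the face of its 36 mm square, 8 mm thick dark collar (the tube's stop), 56 mm ahead of the vise centre, 118 mm up. x along the axis to the free end, y level, z normal to its upper face. Square to x = 60 mm, then a cone (20 to 10 mm diameter) to the tip at x = 70 mm. Red button on top.
- button (a joint): Travel (m) of the red spring button pressed into the stub: 0 fully out (as at the start), 0.0085 fully in; spring 1.8 N out, 4 N in. Out, it stands 7 mm above the stub's upper face, 22 to 38 mm from the collar, 10 mm wide; its 30-degree ramp looks to the free end, so a tube slid down presses it in by itself (5 to 12 N of push).
- button_place (a point): Point on the stub's upper face at the middle of the button (30 mm from the collar). Axes as those of the stub.
- cap: Yellow plastic cap, 60 mm long, 31 mm square, bore 23 mm square and 26.5 mm deep, 50 g, loose on the stub's tip at the start. Origin: its centre (at the start 73.5 mm from the collar along the stub). x along its length, away from its open end; at the start its axes are those of the stub. Outer 33 mm closed; it comes off after 30 mm along the stub's x.
- tube: Aluminium square arm tube, 160 mm long in all, 30 mm square, bore 23 mm square, about 0.18 kg, with a black end plug and flat black tongue at the far end (last 35 mm). Lies on the bench, hole upward. Origin: on its underside near the balance point, 70 mm from the open mouth. x from the mouth to the tongue, z to the hole's side. Its axis is 15 mm above the underside.
- tube_mouth (a point): Centre of the tube's open mouth, on its axis: at (-70, 0, 15) mm in the tube's frame. With the tube fully home it is at the stub's origin (the collar's face). Axes as those of the tube.
- tube_hole (a point): Centre of the hole in the tube's upper wall, level with the outer face, 30 mm from the mouth: the hole is 24 mm long and 14 mm wide. Axes as those of the tube.
- enclosure: Black plastic enclosure half lying open side up like a tray, 120 (x) by 170 (y) by 36 mm high, walls and floor 4 mm, a 10 mm wide, 30 mm high screw post in each corner (centres 50 and 75 mm off the middle). Origin: centre of its underside.
- board: Copper-clad circuit board blank, 100 (x) by 160 (y) by 3 mm, a bystander. Origin: centre of its underside.
- terminal_block: Tin-plated terminal block, 24 (x) by 100 (y) by 24 mm high, a bystander. Origin: centre of its underside.
- spacer: Steel hex spacer rod lying along its x, 100 mm long, 14 mm across flats, a bystander. Origin: middle of its underside.
Mind the look-alikes: they are no part of the job. There is more than one size of the cap; the one meant has the size given above.

How it is judged:
On the way, in this order (a step that is already met when the one before it is completed fails the run):
1. the cap lies in the enclosure half, let go (x of cap in the frame of enclosure between -0.056 and 0.056 m and y of cap in the frame of enclosure between -0.081 and 0.081 m and z of cap in the frame of enclosure between 0.005 and 0.045 m and angle between enclosure's own z axis and vertical below 0.1 rad and contact force between cap and the fingers below 0.1 N and linear speed of cap below 0.03 m/s), for 0.2 s.
2. the tube is on the stub and presses the button in (value of joint button above 0.002 m and contact force between tube and stub above 0.2 N and x of tube_mouth in the frame of stub between 0 and 0.06 m and y of tube_mouth in the frame of stub between -0.006 and 0.006 m and z of tube_mouth in the frame of stub between -0.007 and 0.006 m), for 0.02 s.
At the end, for the whole second after the job is handed in: Tube on the stub: mouth within 5 mm of the collar, centred within about 4 mm, in line within 0.1 rad, hole over the button, and the button out through it (under 2 mm pressed). Cap in the upright enclosure half. Both released and at rest (x of cap in the frame of enclosure between -0.056 and 0.056 m and y of cap in the frame of enclosure between -0.081 and 0.081 m and z of cap in the frame of enclosure between 0.005 and 0.045 m and angle between enclosure's own z axis and vertical below 0.1 rad and x of tube_mouth in the frame of stub between -0.003 and 0.005 m and y of tube_mouth in the frame of stub between -0.004 and 0.004 m and z of tube_mouth in the frame of stub between -0.005 and 0.004 m and angle between the x axis of tube and the x axis of stub, either way round below 0.1 rad and distance between tube_hole and button_place below 0.012 m and value of joint button below 0.002 m and linear speed of each of tube, cap below 0.02 m/s); the robot touches nothing.
It fails at once if a bystander (board, terminal block or spacer) is moved more than 20 mm (distance of any of board, terminal_block, spacer from where it was at the start of the episode above 0.02 m).
It also fails if it takes over 61 s, if anything falls off the work surface, if the arm or the gripper's body presses on something with over 40 N, if the wrist force passes 120 N, or if a joint passes its speed limit or range.

ROBOT

A 6-joint arm with a two-finger parallel gripper is mounted at the origin on the work surface. World frame = base frame: x ahead of the robot, y to its left, z up, the work surface at z = 0. Lengths are in m, angles in rad, forces in N, time in s.
With the tool pointing down it reaches from about 0.425 to 0.95 m from the base axis. Payload 3.5 kg.
Tool frame: the origin (TCP) lies on the centre line of the jaws, within the pads' length; the fingertips stand ahead of it and the grasp point (between the pads) lies 8 mm behind it (tcp_to_tips is the z of the fingertips in the tool frame, in m); z points along the fingers, x is the direction in which the jaws open and shut, and the axes are right-handed (so a half turn about z gives the same grasp; the last joint's range is limited). The gripper opens to 85 mm and grips with 20 to 120 N. Pads are 22 mm wide; open, the fingers measure 114 mm over their backs; the gripper's body (76 mm by 85 mm) begins 54 mm behind the grasp point. The pads swing forward as they close: fully open they stand 13 mm farther back than shut.
Start: joints at [0.969, 0.286, 1.577, -0, 1.279, -0.15], TCP at [0.295, 0.607, 0.242] pointing down, gripper open.
Joint ranges: [-2.77, 2.77], [-0.9, 2.22], [0.21, 2.48], [-1.53, 4.67], [0.24, 2.81], [-2.84, 2.84]. Speed limits (rad/s): [2.79, 2.79, 3.14, 3.14, 3.14, 3.14].

INTERFACE

Orientations are given as a rotation vector (axis times angle).
In Python, from workcell import * gives the robot as it stands.
- The arm moves only by the tool servo_tool, never from a script. Its argument "motion" is a list of rows, each a list of 3 entries, a list of its own where there are three numbers: the turn, a rotation vector about the tool's x, y, z in rad, then the shift along the tool's x, y, z in units of 25 mm (1.0 is 25 mm), then the finger opening in mm, from 0 to 85.4. In form: [[[wx, wy, wz], [x, y, z], hand], ...]. A call has 1 to 20 rows; each row shifts and turns the commanded pose from where the row before left it, along the tool's axes as they then stand; what a row does not reach is not made up. A row lasts 1/10 s, in which the tool goes at most 50 mm and 8.59 degrees, less where a joint would pass 70% of its speed; a pose out of reach is approached as far as the arm can. A call is refused whole if a number of a shift passes 1 or a number of a turn 0.15, either way. A call with a gripper value outside its range is refused whole. The fingers move at their own pace and stop on an object; "squeeze" is the grip in N (left out, the last holds). Time passes only in rows, so rows that do not move let the fingers close. It gives the time, the measured TCP pose, the force and the opening at its end, in the units of the state.
- get_obs(): the state, without advancing time (a new reading comes with each control period).
- get_image(name): name is "scene" or "top" or "wrist"; returns a dict with "image" (384x512x3 uint8, red, green, blue), "range_z" (384x512 float32, m along the optical axis (not along the pixel's ray), 0 where there is no reading), "mtx" (3x3 intrinsics, pixels), "dist_coeffs" ([k1, k2, p1, p2, k3] as OpenCV has them; the pictures are not rectified), "rvec" (rotation vector, rad) and "tvec" (3), from world to camera coordinates, as OpenCV has them. Camera axes: x right, y down, z forward; pixel columns grow to the right and rows downward; lengths in m; the calibration is good to about 2 mm. A picture is of the moment at which its call begins.
- hand_in(): hands the job in, once; it reports no verdict.
Trained networks look in a picture, given as the dict that the camera call returned (one of the last four; its "shot" number tells which), for a name from the list of things; names that differ only in an ending like _2 or _b are one class to them, and where a whole thing is asked for, a point or a joint stands for the part that bears it (a point fixed in the world has none). Each returns a list of dicts, best first, with "conf" (0 to 1); they miss things now and then, are a little off and sometimes report something else, mostly with a low value. They report only what shows in the picture. A call takes as long as a camera call. They do not tell look-alikes from the thing itself.
- regions_of(picture, name): "region" (384x512 bool, what is visible of it).
- spot_point(picture, name): "position" ([x, y, z] in m, in the coordinates of the camera as it stood for that picture, good to about 4 mm: a listed point, or the origin of a listed thing).
The state is a dict: "clock": time; "joints": joint angles; "qd": joint speeds; "tau": joint torques, N m; "tool_pos": TCP position; "tool_rot": TCP orientation; "ft_force": force on the tool from outside, world axes, zero at the start; "moment": the same for the moment, N m; "grip_width": finger opening in m.
Only numpy, scipy, OpenCV 4.12 (cv2) and the standard library are available. Lean on these libraries where they do the work, as an engineer would, in place of code of your own. Each camera call takes 0.05 s, during which the arm holds its last target.

## Working session

There is one attempt and no reset: what is moved stays moved. The work goes in short steps, Python scripts to look and compute and a tool call to move; the robot and the scene stay as the last step left them, time stands still between calls to the robot, and variables do not carry over. Pictures are saved under pics/ and viewed, and the job is handed in when it is done.

Besides the shell and the picture viewer there is one more tool, called as name(argument=value, ...), one argument or row to a line, values as JSON. servo_tool: Moves the arm, as the interface text tells. Its arguments: {"type":"object","properties":{"motion":{"type":"array"},"squeeze":{"type":"number"}},"required":["motion"]}

```bash
ls; mkdir -p pics
cat > h.py <<'E'
from workcell import *
import numpy as np, cv2
from scipy.spatial.transform import Rotation as R
def save(p,n): cv2.imwrite('pics/'+n, p['image'][:,:,::-1])
def w2c(p): return cv2.Rodrigues(np.array(p['rvec'],float))[0], np.array(p['tvec'],float).ravel()
def c2w(p,X):
    Rm,t=w2c(p); return (np.atleast_2d(X)-t)@Rm
def cloud(p,mask=None):
    z=p['range_z']; m=z>0
    if mask is not None: m&=mask
    v,u=np.nonzero(m)
    xy=cv2.undistortPoints(np.stack([u,v],1).astype(np.float64)[:,None],np.array(p['mtx']),np.array(p['dist_coeffs']))[:,0]
    zz=z[v,u].astype(float)
    return c2w(p,np.c_[xy*zz[:,None],zz]),np.c_[u,v]
def proj(p,X):
    return cv2.projectPoints(np.atleast_2d(X).astype(float),np.array(p['rvec'],float),np.array(p['tvec'],float),np.array(p['mtx']),np.array(p['dist_coeffs']))[0][:,0]
E
python3 - <<'E'
from h import *
o=get_obs();print({k:np.round(v,3) if not isinstance(v,str) else v for k,v in o.items()})
for n in ['scene','top','wrist']:
    p=get_image(n);save(p,n+'0.png')
    print(n,p['shot'],np.round(-w2c(p)[0].T@w2c(p)[1],3))
    for t in ['vise','stub','button','button_place','cap','tube','tube_mouth','tube_hole','enclosure','board','terminal_block','spacer']:
        try:
            for d in spot_point(p,t):
                print(t,round(d['conf'],2),np.round(c2w(p,d['position'])[0],3),np.round(proj(p,c2w(p,d['position']))[0]))
        except Exception as e: print(t,e)
print(get_obs()['clock'])
E
```

```text
pics
{'clock': np.float64(0.0), 'joints': array([ 0.969,  0.287,  1.578, -0.   ,  1.279, -0.15 ]), 'qd': array([-0.001,  0.002, -0.002,  0.001,  0.   ,  0.001]), 'tau': array([-0.0000e+00, -4.0598e+01, -2.9263e+01, -0.0000e+00,  6.0000e-03,
        0.0000e+00]), 'tool_pos': array([0.294, 0.607, 0.241]), 'tool_rot': array([ 2.662,  1.667, -0.003]), 'ft_force': array([ 0.629,  0.749, -0.283]), 'moment': array([-0.052,  0.005, -0.016]), 'grip_width': np.float64(0.086)}
scene 1 [1.032 0.426 0.8  ]
vise 0.58 [0.439 0.219 0.002] [347. 251.]
vise 0.27 [0.496 0.23  0.119] [347. 238.]
stub 0.48 [0.495 0.234 0.118] [349. 239.]
button it knows: board, button_place, cap, enclosure, spacer, stub, terminal_block, tube, tube_hole, tube_mouth, vise
button_place 0.69 [0.511 0.238 0.144] [348. 237.]
cap 0.9 [0.55  0.241 0.161] [341. 244.]
cap 0.47 [0.54  0.339 0.007] [367. 304.]
tube 0.88 [ 0.438 -0.179 -0.001] [236. 179.]
tube 0.56 [ 0.403 -0.16   0.03 ] [249. 169.]
tube_mouth 0.69 [ 0.374 -0.157  0.02 ] [256. 168.]
tube_hole 0.9 [ 0.402 -0.16   0.034] [249. 168.]
tube_hole 0.66 [ 0.437 -0.178  0.002
[... 640 characters left out ...]
ap 0.68 [0.538 0.344 0.01 ] [122. 201.]
cap 0.63 [0.553 0.243 0.157] [142. 192.]
cap 0.58 [0.439 0.357 0.014] [116. 235.]
tube 0.66 [0.648 0.007 0.004] [236. 166.]
tube 0.65 [ 0.439 -0.172  0.   ] [296. 237.]
tube_mouth 0.83 [ 0.374 -0.152  0.016] [290. 259.]
tube_mouth 0.74 [0.515 0.236 0.142] [146. 207.]
tube_hole 0.6 [ 0.4   -0.159  0.03 ] [293. 250.]
enclosure 0.63 [0.647 0.008 0.005] [236. 166.]
board 0.7 [ 0.665  0.294 -0.002] [141. 160.]
terminal_block 0.88 [ 0.723 -0.206  0.004] [307. 142.]
spacer 0.63 [ 0.627 -0.394  0.002] [369. 174.]
wrist 3 [0.225 0.641 0.374]
button it knows: board, button_place, cap, enclosure, spacer, stub, terminal_block, tube, tube_hole, tube_mouth, vise
1.8
```

Run:
```python
import cv2
for n in ['scene0','top0']:
    i=cv2.imread(f'pics/{n}.png'); print(i.shape)
    c=i[130:360,100:430] if n[0]=='s' else i[120:300,80:420]
    cv2.imwrite(f'pics/{n}c.png',cv2.resize(c,(780,int(780*c.shape[0]/c.shape[1])),interpolation=cv2.INTER_CUBIC))
```

```text
(384, 512, 3)
(384, 512, 3)
```

View pics/scene0.png

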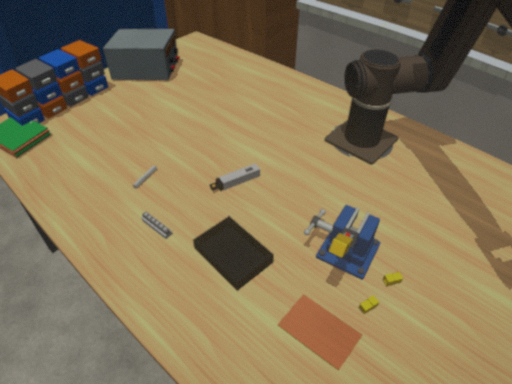

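View pics/scene0c.png

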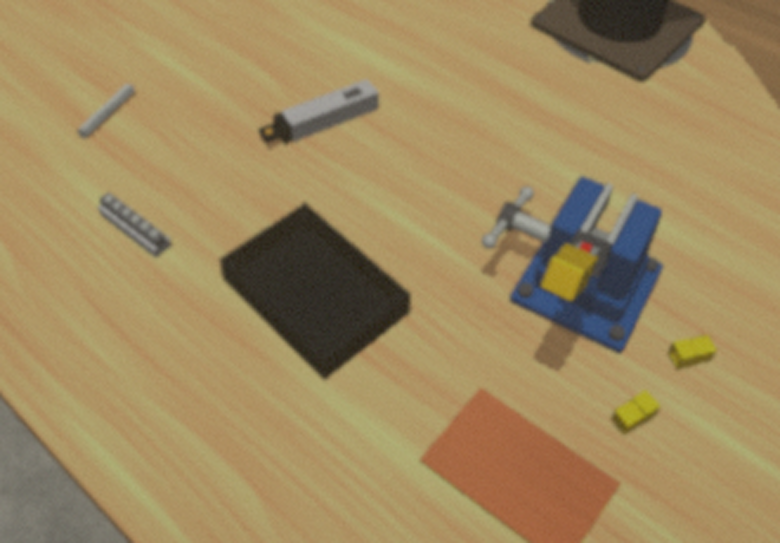

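View pics/top0c.png

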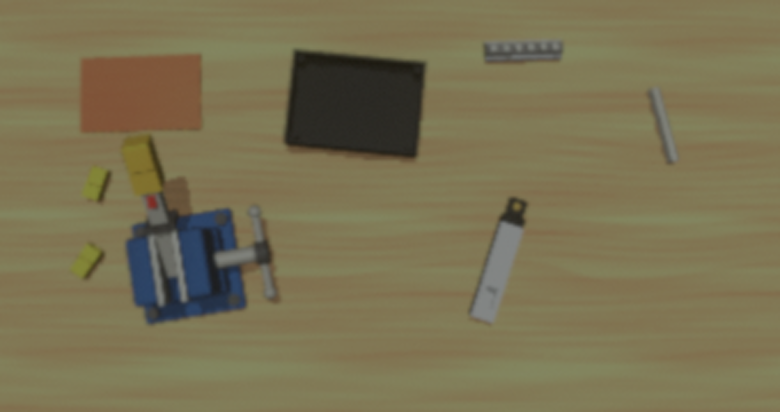

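Run:
```python
from h import *
import workcell; print([n for n in dir(workcell) if n[0]!='_'])
try: print('tips',tcp_to_tips)
except Exception as e: print(e)
import pickle
D={}
for n in ['scene','top']:
    p=get_image(n);D[n]=p
    hsv=cv2.cvtColor(p['image'],cv2.COLOR_RGB2HSV)
    X,uv=cloud(p)
    z=X[:,2]
    rgb=p['image'][uv[:,1],uv[:,0]].astype(int)
    tab=(abs(X[:,0]-.55)<.4)&(abs(X[:,1])<.4)&(abs(z)<.01)
    print(n,'table',np.median(z[tab]),z[tab].std())
    rs=[]
    for t in ['cap','tube','enclosure','tube_hole','stub','vise']:
        for d in regions_of(p,t):
            r=d['region']; Y,_=cloud(p,r)
            v,u=np.nonzero(r)
            if len(Y): print(t,round(d['conf'],2),r.sum(),np.round([u.mean(),v.mean()]),np.round(np.median(Y,0),3),np.round(np.percentile(Y,2,0),3),np.round(np.percentile(Y,98,0),3))
            rs.append((t,r))
    D[n]['rs']=rs
pickle.dump(D,open('D.pkl','wb'))
print(get_obs()['clock'])
```

```text
['PlanningError', 'get_image', 'get_obs', 'hand_in', 'regions_of', 'spot_point', 'tcp_to_tips']
tips 0.011
scene table -8.123226219673134e-05 0.0020126607623486966
cap 0.83 359 [341. 245.] [0.57  0.246 0.175] [0.521 0.227 0.14 ] [0.584 0.26  0.188]
cap 0.55 188 [392. 279.] [0.448 0.352 0.02 ] [0.429 0.333 0.002] [0.463 0.368 0.025]
cap 0.46 226 [369. 305.] [0.546 0.344 0.02 ] [0.524 0.33  0.001] [0.566 0.358 0.024]
tube 0.66 723 [235. 179.] [ 0.455 -0.169  0.022] [ 0.381 -0.215 -0.002] [ 0.523 -0.139  0.031]
enclosure 0.83 3460 [233. 252.] [0.643 0.009 0.006] [ 0.584 -0.077 -0.   ] [0.712 0.097 0.037]
tube_hole 0.73 660 [236. 178.] [ 0.452 -0.169  0.024] [ 0.379 -0.203 -0.001] [ 0.524 -0.139  0.031]
stub 0.72 161 [351. 234.] [0.486 0.235 0.128] [0.435 0.213 0.089] [0.511 0.248 0.147]
vise 0.95 2749 [348. 241.] [0.47  0.235 0.065] [0.393 0.117 0.006] [0.511 0.284 0.135]
top table 0.0006928425283549576 0.0023227307777405094
cap 0.63 119 [122. 200.] [0.541 0.34  0.022] [0.522 0.329 0.004] [0.562 0.354 0.026]
cap 0.56 347 [142. 191.] [0.552 0.24  0.172] [0.523 0.225 0.149] [0.583 0.257 0.189]
tube 0.88 595 [297. 234.] [ 0.447 -0.171  0.029] [ 0.378 -0.201  0.002] [ 0.522 -0.139  0.034]
enclosure 0.7 2367 [234. 165.] [0.649 0.011 0.005] [ 0.586 -0.069  0.001] [0.707 0.094 0.038]
enclosure 0.28 653 [297. 234.] [ 0.449 -0.171  0.029] [ 0.378 -0.205 -0.001] [ 0.522 -0.138  0.034]
tube_hole 0.96 634 [297. 234.] [ 0.445 -0.171  0.029] [ 0.378 -0.202 -0.   ] [ 0.522 -0.139  0.034]
tube_hole 0.3 327 [150. 219.] [0.488 0.229 0.128] [0.433 0.214 0.086] [0.52  0.248 0.151]
stub 0.8 311 [150. 219.] [0.486 0.229 0.128] [0.433 0.214 0.089] [0.519 0.246 0.15 ]
vise 0.6 2403 [163. 234.] [0.445 0.203 0.095] [0.377 0.115 0.012] [0.509 0.268 0.141]
vise 0.22 2552 [234. 165.] [0.65  0.015 0.005] [ 0.586 -0.069 -0.   ] [0.71  0.096 0.038]
2.5
```

```bash
cat > fit.py <<'E'
from h import *
from scipy.optimize import least_squares
def boxsd(P,h):
    q=np.abs(P)-h
    return np.linalg.norm(np.maximum(q,0),axis=1)+np.minimum(q.max(1),0)
def Rs(yaw,pitch): # x axis at yaw, up by pitch
    return R.from_euler('ZY',[yaw,-pitch]).as_matrix()
def fitbox(P,h,c0,yaw0,pitch0,freepitch=False,cut=None):
    def f(q):
        Rm=Rs(q[3],q[4] if freepitch else pitch0)
        L=(P-q[:3])@Rm
        return boxsd(L,np.array(h))
    q0=list(c0)+[yaw0]+([pitch0] if freepitch else [])
    s=least_squares(f,q0,loss='soft_l1',f_scale=.002)
    return s.x,np.sqrt(np.mean(s.fun**2)),np.median(np.abs(f(s.x)))
E
python3 - <<'E'
from fit import *
import pickle
D=pickle.load(open('D.pkl','rb'))
k=np.ones((3,3),np.uint8)
A={'cap':[], 'tube':[]}
for n in D:
    for t,r in D[n]['rs']:
        Y,_=cloud(D[n],cv2.erode(r.astype(np.uint8),k)>0)
        if t=='cap' and np.median(Y[:,2])>.1: A['cap'].append(Y[Y[:,2]>.13])
        if t=='tube' : A['tube'].append(Y[(Y[:,2]>.006)&(Y[:,2]<.04)])
for i in (A['cap'][0],A['cap'][1],np.vstack(A['cap'])):
    x,e,m=fitbox(i,[.03,.0155,.0155],[.552,.242,.16],.17,np.radians(35)); print('cap',len(i),np.round(x,4),e,m)
x,e,m=fitbox(i,[.03,.0155,.0155],[.552,.242,.16],.17,np.radians(35),True); print('cap free',np.round(x,4),e,m)
d=Rs(x[3],x[4]);
for i in (A['tube'][0],A['tube'][1],np.vstack(A['tube'])):
    # aluminium body centred 62.5 from mouth
    ax=np.array([np.cos(-.28),np.sin(-.28),0])
    x0=np.array([.374,-.153,.015])+ax*.0625
    L=(i-x0)@Rs(-.28,0); i=i[(L[:,0]<.055)]
    x,e,m=fitbox(i,[.0625,.015,.015],x0,-.28,0); a=Rs(x[3],0)[:,0]
    print('tube',len(i),np.round(x,4),e,m,'mouth',x[:3]-a*.0625,'org',x[:3]+a*.0075)
# enclosure: rim
for n in D:
    X,uv=cloud(D[n]); m=(X[:,2]>.028)&(X[:,2]<.045)&(abs(X[:,0]-.65)<.1)&(abs(X[:,1]-.008)<.13)
    P=X[m][:,:2].astype(np.float32); r=cv2.minAreaRect(P); print('encl',n,m.sum(),r)
    m=(X[:,2]>.112)&(X[:,2]<.128)&(abs(X[:,0]-.44)<.05)&(abs(X[:,1]-.23)<.07)
    P=X[m]; print('jaw top',len(P),P.mean(0),cv2.minAreaRect(P[:,:2].astype(np.float32)))
E
```

```text
cap 272 [0.5526 0.2412 0.159  0.1791] 0.0009084130448125718 0.00043810836197034995
cap 265 [0.5537 0.2438 0.1599 0.2061] 0.0013569362877063975 0.0007927188191721151
cap 537 [0.5527 0.2425 0.1591 0.1931] 0.0012696320208995444 0.0008312806149074342
cap free [0.5526 0.2424 0.1591 0.19   0.598 ] 0.0012629074907117813 0.0008167052179601265
tube 395 [ 0.4266 -0.1674  0.0139 -0.3214] 0.0015706599487102441 0.0009621140205508592 mouth [ 0.36733691 -0.14769972  0.0138783 ] org [ 0.43375187 -0.16981426  0.0138783 ]
tube 317 [ 0.4253 -0.1675  0.0156 -0.3198] 0.0020560340531179965 0.0012959899699586195 mouth [ 0.36601337 -0.14783938  0.01557798] org [ 0.43246349 -0.16984803  0.01557798]
tube 712 [ 0.4256 -0.1671  0.0148 -0.3204] 0.0019268556936613915 0.001178829366386273 mouth [ 0.36626545 -0.14741258  0.01482662] org [ 0.43270392 -0.16945639  0.01482662]
encl scene 640 ((0.6465739607810974, 0.007804490625858307), (0.1748608499765396, 0.12321967631578445), 84.8060302734375)
jaw top 833 [0.44242352 0.22218118 0.11994251] ((0.44438186287879944, 0.2206401526927948), (0.09806720167398453, 0.09237789362668991), 10.319908142089844)
encl top 363 ((0.6480066776275635, 0.012097358703613281), (0.17001116275787354, 0.12168983370065689), 84.7896957397461)
jaw top 887 [0.44004444 0.21979806 0.12021618] ((0.4441449046134949, 0.2229430079460144), (0.09739093482494354, 0.09280063956975937), 10.674408912658691)
```

```bash
cat > plan.py <<'E'
from h import *
from fit import Rs
def stubR(yaw=0.19): 
    S=Rs(yaw,np.radians(35)); return S
def toolR_from(x,y,z): return np.stack([x,y,z],1)
def cur():
    o=get_obs(); return np.array(o['tool_pos']),R.from_rotvec(o['tool_rot']).as_matrix(),o
def plan(pt,Rt,n=None,p0=None,R0=None,vmax=1.0,wmax=.15,show=True):
    """straight line with uniform rotation; rows in tool axes (shift before turn axes)"""
    if p0 is None: p0,R0,_=cur()
    w=R.from_matrix(R0.T@Rt).as_rotvec(); d=np.asarray(pt)-p0
    if n is None:
        for n in range(1,60):
            if max(abs(w))/n<=wmax*.99 and n*0.025*vmax*.99>=max(np.abs(np.stack([ (R0@R.from_rotvec(w*i/n).as_matrix()).T@d for i in range(n)])).max(),0): break
    rows=[]
    p=p0.copy();Rc=R0.copy()
    for i in range(n):
        goal=p0+d*(i+1)/n
        wr=np.round(w/n,3)
        s=np.round(Rc.T@(goal-p)/.025,2)
        p=p+Rc@s*.025; Rc=Rc@R.from_rotvec(wr).as_matrix()
        rows.append((wr.tolist(),s.tolist()))
    if show:
        print('n',n,'end err mm',np.round((p-pt)*1000,2),'rot',np.round(R.from_matrix(Rc.T@Rt).as_rotvec(),4))
        for r in rows: print(list(r))
    return rows,p,Rc
E
python3 - <<'E'
from plan import *
S=stubR(.187); c=np.array([.5527,.2425,.159])
Rt=toolR_from(S[:,1],S[:,0],-S[:,2])
plan(c+S[:,2]*.075,Rt)
p,R0,o=cur();print(p,R0)
E
```

```text
n 17 end err mm [-0.12 -0.13  0.02] rot [ 0.0027  0.0105 -0.0033]
[[-0.035, 0.011, -0.036], [-0.57, 0.84, 0.05]]
[[-0.035, 0.011, -0.036], [-0.6, 0.82, 0.08]]
[[-0.035, 0.011, -0.036], [-0.62, 0.79, 0.09]]
[[-0.035, 0.011, -0.036], [-0.66, 0.76, 0.12]]
[[-0.035, 0.011, -0.036], [-0.69, 0.74, 0.13]]
[[-0.035, 0.011, -0.036], [-0.71, 0.7, 0.15]]
[[-0.035, 0.011, -0.036], [-0.74, 0.68, 0.17]]
[[-0.035, 0.011, -0.036], [-0.76, 0.64, 0.18]]
[[-0.035, 0.011, -0.036], [-0.79, 0.61, 0.2]]
[[-0.035, 0.011, -0.036], [-0.82, 0.57, 0.21]]
[[-0.035, 0.011, -0.036], [-0.83, 0.53, 0.22]]
[[-0.035, 0.011, -0.036], [-0.86, 0.49, 0.22]]
[[-0.035, 0.011, -0.036], [-0.87, 0.46, 0.24]]
[[-0.035, 0.011, -0.036], [-0.9, 0.42, 0.24]]
[[-0.035, 0.011, -0.036], [-0.91, 0.37, 0.24]]
[[-0.035, 0.011, -0.036], [-0.92, 0.33, 0.25]]
[[-0.035, 0.011, -0.036], [-0.95, 0.29, 0.24]]
[0.2946579  0.60726842 0.24232764] [[ 4.36605549e-01  8.99653041e-01 -2.15544509e-05]
 [ 8.99653041e-01 -4.36605550e-01 -1.69700210e-05]
 [-2.46779239e-05 -1.19823220e-05 -1.00000000e+00]]
```

servo_tool(
  motion=[
    [[-0.035,0.011,-0.036],[-0.57,0.84,0.05],85],
    [[-0.035,0.011,-0.036],[-0.6,0.82,0.08],85],
    [[-0.035,0.011,-0.036],[-0.62,0.79,0.09],85],
    [[-0.035,0.011,-0.036],[-0.66,0.76,0.12],85],
    [[-0.035,0.011,-0.036],[-0.69,0.74,0.13],85],
    [[-0.035,0.011,-0.036],[-0.71,0.7,0.15],85],
    [[-0.035,0.011,-0.036],[-0.74,0.68,0.17],85],
    [[-0.035,0.011,-0.036],[-0.76,0.64,0.18],85],
    [[-0.035,0.011,-0.036],[-0.79,0.61,0.2],85],
    [[-0.035,0.011,-0.036],[-0.82,0.57,0.21],85],
  ],
)

```text
clock: 3.5
tool_pos: [0.4221, 0.3871, 0.2297]
tool_rot: [2.119, 1.944, 0.406]
ft_force: [0.5, -0.1, 0.6]
grip_width: 0.085
```

servo_tool(
  motion=[
    [[-0.035,0.012,-0.036],[-0.83,0.53,0.22],85],
    [[-0.035,0.012,-0.036],[-0.86,0.49,0.22],85],
    [[-0.035,0.012,-0.036],[-0.87,0.46,0.24],85],
    [[-0.035,0.012,-0.036],[-0.9,0.42,0.24],85],
    [[-0.035,0.012,-0.036],[-0.91,0.37,0.24],85],
    [[-0.035,0.012,-0.036],[-0.92,0.33,0.25],85],
    [[-0.035,0.012,-0.036],[-0.95,0.29,0.24],85],
    [[0,0,0],[0,0,0],85],
  ],
)

```text
clock: 4.3
tool_pos: [0.5107, 0.2321, 0.2193]
tool_rot: [1.715, 2.051, 0.649]
ft_force: [-0.3, 0.6, -0.8]
grip_width: 0.0848
```

Run:
```python
from plan import *
p,R0,o=cur();print(p,np.round(o['joints'],3))
w=get_image('wrist');save(w,'w1.png')
s=get_image('scene');save(s,'s1.png')
for t in ['cap','button_place','stub']:
    for q in (w,s):
        for d in spot_point(q,t)[:3]:
            X=c2w(q,d['position'])[0];print(t,round(d['conf'],2),np.round(X,4),np.round(proj(q,X)[0]))
import pickle;pickle.dump(w,open('w1.pkl','wb'))
```

```text
[0.5107426  0.23214632 0.21932895] [ 0.269 -0.213  2.217 -0.105  0.528 -1.406]
cap 0.75 [0.5435 0.3421 0.013 ] [351.  94.]
cap 0.69 [0.553  0.2418 0.1595] [259. 203.]
cap 0.58 [0.5409 0.3402 0.0067] [367. 304.]
cap 0.57 [0.4406 0.3507 0.0129] [393. 278.]
cap 0.56 [0.5519 0.2405 0.1627] [341. 243.]
button_place 0.85 [0.5107 0.237  0.1408] [263. 144.]
button_place 0.36 [0.6658 0.2901 0.0052] [277. 159.]
stub 0.8 [0.4915 0.2332 0.1179] [263.  98.]
stub 0.55 [0.4934 0.2301 0.1196] [348. 237.]
```

View pics/w1.png

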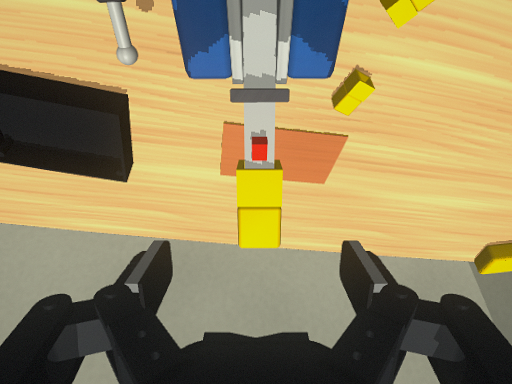

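Run:
```python
from fit import *
from plan import stubR
import pickle
p=pickle.load(open('w1.pkl','rb'))
hsv=cv2.cvtColor(p['image'],cv2.COLOR_RGB2HSV)
m=np.zeros((384,512),np.uint8);m[150:260,225:295]=1
m&=((hsv[...,0]>20)&(hsv[...,0]<35)&(hsv[...,1]>150)).astype(np.uint8)
m=cv2.erode(m,np.ones((3,3)))>0
Y,_=cloud(p,m);Y=Y[Y[:,2]>.13]
x,e,mm=fitbox(Y,[.03,.0155,.0155],[.5527,.2425,.159],.19,np.radians(35),True);print(len(Y),np.round(x,4),e,mm)
x,e,mm=fitbox(Y,[.03,.0155,.0155],[.5527,.2425,.159],.19,np.radians(35));print(np.round(x,4),e,mm)
S=Rs(x[3],np.radians(35));o=x[:3]-S[:,0]*.0735
print('stub org',o)
# stub bar side edges & collar: fit bar points
X,uv=cloud(p)
L=(X-o)@S
g=(L[:,0]>3e-3)&(L[:,0]<.02)&(abs(L[:,1])<.02)&(L[:,2]>0.004)&(L[:,2]<.02);print('bar',g.sum(),np.percentile(L[g],[2,50,98],axis=0).round(4))
g=(L[:,0]>.003)&(L[:,0]<.043)&(abs(L[:,1])<.02)&(L[:,2]>0.004)&(L[:,2]<.03)
for a in np.arange(.002,.044,.003):
    h=g&(abs(L[:,0]-a)<.0015)
    if h.sum()>3: print(round(a,3),h.sum(),np.round([L[h,1].min(),L[h,1].max(),np.median(L[h,2])],4))
g=(abs(L[:,0])<.015)&(abs(L[:,1])<.03)&(L[:,2]>.012)&(L[:,2]<.03);print('collar',g.sum(),np.percentile(L[g],[2,50,98],axis=0).round(4))
```

```text
3312 [0.554  0.2433 0.1592 0.1797 0.6082] 0.0006077460987878816 0.00040152303131555777
[0.554  0.2433 0.1592 0.18  ] 0.0006092012040242074 0.00040447042622726234
stub org [0.49478278 0.23252696 0.1170197 ]
bar 833 [[ 0.003  -0.011   0.0103]
 [ 0.0112 -0.0014  0.0116]
 [ 0.0196  0.0083  0.0131]]
0.002 30 [-0.011   0.0082  0.0118]
0.005 154 [-0.011   0.0083  0.0116]
0.008 155 [-0.011   0.0083  0.0115]
0.011 145 [-0.0111  0.0083  0.0117]
0.014 134 [-0.0111  0.0084  0.0117]
0.017 153 [-0.0112  0.0085  0.0117]
0.02 132 [-0.0112  0.0086  0.0117]
0.023 163 [-0.0112  0.0086  0.0121]
0.026 148 [-0.0113  0.0086  0.013 ]
0.029 129 [-0.0113  0.0085  0.0129]
0.032 124 [-0.0113  0.008   0.0127]
0.035 127 [-0.0114  0.0081  0.0122]
0.038 125 [-0.0114  0.0081  0.0119]
0.041 135 [-0.0108  0.0082  0.0117]
collar 1142 [[-0.0145 -0.0183  0.012 ]
 [-0.0044 -0.0008  0.0191]
 [ 0.0132  0.0155  0.0207]]
```

Run:
```python
from plan import *
S=stubR(.181); c=np.array([.554,.2433,.1592])
Rt=toolR_from(S[:,1],S[:,0],-S[:,2])
plan(c-S[:,2]*.005,Rt)
```

```text
n 4 end err mm [-0.07 -0.12 -0.08] rot [-0.0002 -0.0007  0.0018]
[[0.001, -0.0, 0.0], [-0.0, 0.01, 0.8]]
[[0.001, -0.0, 0.0], [-0.0, 0.01, 0.81]]
[[0.001, -0.0, 0.0], [-0.0, 0.01, 0.8]]
[[0.001, -0.0, 0.0], [-0.01, 0.01, 0.81]]
```

servo_tool(
  motion=[
    [[0,0,0],[0,0.01,0.8],85],
    [[0,0,0],[0,0.01,0.8],85],
    [[0,0,0],[0,0.01,0.8],85],
    [[0,0,0],[0,0.01,0.8],70],
    [[0,0,0],[0,0,0],10],
    [[0,0,0],[0,0,0],10],
    [[0,0,0],[0,0,0],10],
    [[0,0,0],[0,0,0],10],
    [[0,0,0],[0,0,0],10],
  ],
  squeeze=40,
)

```text
clock: 5.6
tool_pos: [0.5567, 0.2432, 0.1563]
tool_rot: [1.71, 2.053, 0.653]
ft_force: [-3.3, 1.0, 2.1]
grip_width: 0.0303
```

servo_tool(
  motion=[
    [[0,0,0],[0,0.5,0],10],
    [[0,0,0],[0,0.8,0],10],
    [[0,0,0],[0,0.9,0],10],
  ],
)

```text
clock: 5.9
tool_pos: [0.6001, 0.2512, 0.1868]
tool_rot: [1.711, 2.056, 0.65]
ft_force: [-0.0, 0.7, -0.4]
grip_width: 0.0303
```

Run:
```python
from plan import *
p,R0,o=cur();print(p,o['ft_force'],o['grip_width'])
w=get_image('wrist');save(w,'w2.png')
yaw=-.05
Rt=toolR_from(np.array([-np.sin(yaw),np.cos(yaw),0]),np.array([np.cos(yaw),np.sin(yaw),0]),np.array([0,0,-1.]))
r,p1,R1=plan(np.array([.648,.008,.13]),Rt)
plan(np.array([.648,.010,.03]),Rt,p0=p1,R0=R1)
```

```text
[0.60013182 0.25119998 0.18675133] [-0.02375405  0.67561801 -0.38059396] 0.03034825741506061
n 11 end err mm [-0.02 -0.04 -0.01] rot [0.0047 0.0053 0.0023]
[[0.056, -0.007, 0.02], [-0.9, -0.14, 0.18]]
[[0.056, -0.007, 0.02], [-0.9, -0.1, 0.19]]
[[0.056, -0.007, 0.02], [-0.9, -0.08, 0.21]]
[[0.056, -0.007, 0.02], [-0.91, -0.05, 0.21]]
[[0.056, -0.007, 0.02], [-0.9, -0.02, 0.22]]
[[0.056, -0.007, 0.02], [-0.9, 0.01, 0.23]]
[[0.056, -0.007, 0.02], [-0.89, 0.05, 0.23]]
[[0.056, -0.007, 0.02], [-0.9, 0.07, 0.24]]
[[0.056, -0.007, 0.02], [-0.89, 0.11, 0.24]]
[[0.056, -0.007, 0.02], [-0.89, 0.13, 0.24]]
[[0.056, -0.007, 0.02], [-0.88, 0.17, 0.23]]
n 5 end err mm [ 0.09 -0.12 -0.02] rot [-0.0003  0.0003  0.0023]
[[0.001, 0.001, 0.0], [0.02, -0.0, 0.8]]
[[0.001, 0.001, 0.0], [0.02, -0.01, 0.8]]
[[0.001, 0.001, 0.0], [0.02, -0.0, 0.8]]
[[0.001, 0.001, 0.0], [0.02, -0.0, 0.8]]
[[0.001, 0.001, 0.0], [0.01, -0.0, 0.8]]
```

View pics/w2.png

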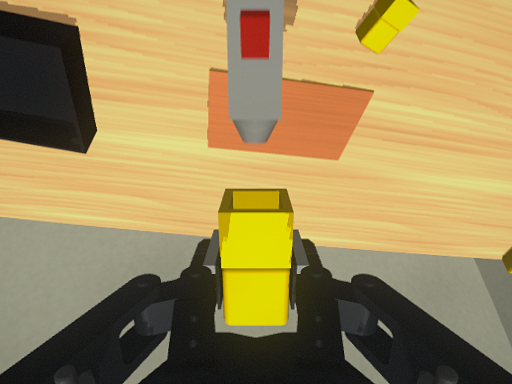

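servo_tool(
  motion=[
    [[0.056,-0.007,0.02],[-0.9,-0.14,0.18],10],
    [[0.056,-0.007,0.02],[-0.9,-0.1,0.19],10],
    [[0.056,-0.007,0.02],[-0.9,-0.08,0.21],10],
    [[0.056,-0.007,0.02],[-0.9,-0.05,0.21],10],
    [[0.056,-0.007,0.02],[-0.9,-0.02,0.22],10],
    [[0.056,-0.007,0.02],[-0.9,0.01,0.23],10],
    [[0.056,-0.007,0.02],[-0.9,0.05,0.23],10],
    [[0.056,-0.007,0.02],[-0.9,0.07,0.24],10],
    [[0.056,-0.007,0.02],[-0.89,0.11,0.24],10],
    [[0.056,-0.007,0.02],[-0.89,0.13,0.24],10],
    [[0.056,-0.007,0.02],[-0.88,0.17,0.23],10],
    [[0,0,0],[0,0,0.8],10],
    [[0,0,0],[0,0,1],10],
    [[0,0,0],[0,0,1],10],
    [[0,0,0],[0,0,0.8],10],
  ],
)

```text
clock: 7.45
tool_pos: [0.6423, 0.0063, 0.0336]
tool_rot: [2.273, 2.166, -0.014]
ft_force: [0.1, 0.5, -1.2]
grip_width: 0.0303
```

servo_tool(
  motion=[
    [[0,0,0],[0,0,0.35],10],
    [[0,0,0],[0,0,0],10],
  ],
)

```text
clock: 7.65
tool_pos: [0.6419, 0.0065, 0.0249]
tool_rot: [2.273, 2.167, -0.016]
ft_force: [0.0, -0.6, -0.5]
grip_width: 0.0302
```

Run:
```python
from plan import *
p,R0,o=cur();print(p,o['ft_force'],o['grip_width'])
for n in ['scene']:
    w=get_image(n);save(w,n+'3.png')
    i=w['image'][190:310,170:310,::-1];cv2.imwrite('pics/s3c.png',cv2.resize(i,None,fx=5,fy=5,interpolation=2))
```

```text
[0.64186686 0.00650972 0.02490898] [ 0.02000633 -0.6398477  -0.52397337] 0.030194006135395902
```

View pics/s3c.png

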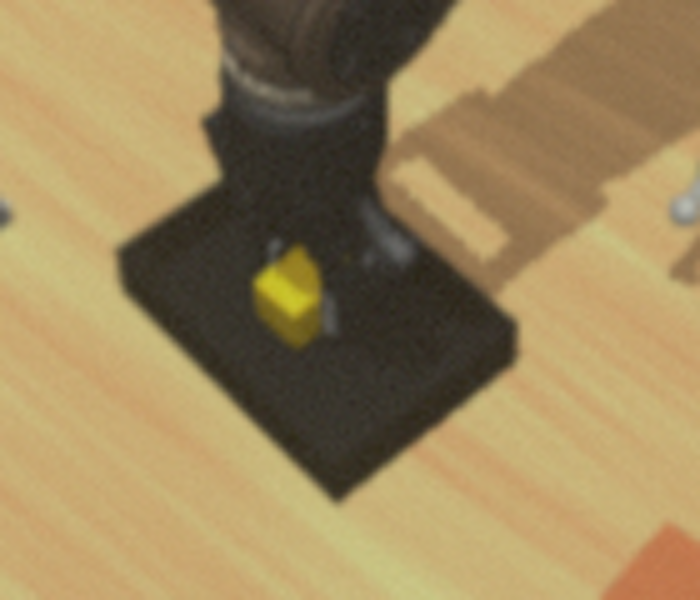

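servo_tool(
  motion=[
    [[0,0,0],[0,0,0.18],10],
    [[0,0,0],[0,0,0],48],
    [[0,0,0],[0,0,0],48],
    [[0,0,0],[0,0,0],48],
    [[0,0,0],[0,0,-0.8],48],
    [[0,0,0],[0,0,-1],48],
    [[0,0,0],[0,0,-1],60],
    [[0,0,0],[0,0,-1],70],
  ],
)

```text
clock: 8.5
tool_pos: [0.6435, 0.007, 0.1183]
tool_rot: [2.271, 2.165, -0.012]
ft_force: [0.2, 0.6, -0.2]
grip_width: 0.07
```

Run:
```python
from plan import *
p,R0,o=cur();print(p,o['ft_force'],o['grip_width'],o['clock'])
w=get_image('wrist');save(w,'w4.png')
for d in spot_point(w,'cap')[:3]: print(d['conf'],c2w(w,d['position'])[0])
# next: over tube, camera sees; tube yaw -.32
yaw=-.32;a=np.radians(0)
tx=np.array([np.cos(yaw),np.sin(yaw),0]);ty=np.array([-np.sin(yaw),np.cos(yaw),0])
Rt=toolR_from(ty,tx,np.array([0,0,-1.]))
r,p1,R1=plan(np.array([.46,-.172,.16]),Rt)
```

```text
[0.64354875 0.00701096 0.11831258] [ 0.15065648  0.63319418 -0.15365711] 0.06997065842173096 8.5
0.74 [0.64438752 0.00443798 0.0174423 ]
n 10 end err mm [ 0.08  0.05 -0.09] rot [-0.0029 -0.0018  0.0024]
[[0.001, 0.001, 0.027], [-0.75, -0.71, -0.15]]
[[0.001, 0.001, 0.027], [-0.77, -0.69, -0.15]]
[[0.001, 0.001, 0.027], [-0.79, -0.67, -0.15]]
[[0.001, 0.001, 0.027], [-0.8, -0.65, -0.15]]
[[0.001, 0.001, 0.027], [-0.83, -0.62, -0.14]]
[[0.001, 0.001, 0.027], [-0.83, -0.61, -0.15]]
[[0.001, 0.001, 0.027], [-0.86, -0.58, -0.15]]
[[0.001, 0.001, 0.027], [-0.87, -0.56, -0.15]]
[[0.001, 0.001, 0.027], [-0.88, -0.53, -0.15]]
[[0.001, 0.001, 0.027], [-0.9, -0.51, -0.15]]
```

View pics/w4.png

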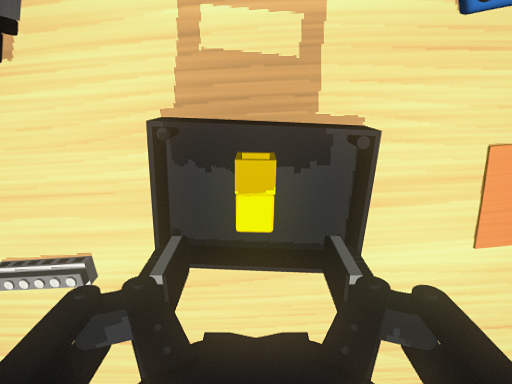

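servo_tool(
  motion=[
    [[0,0,0.027],[-0.75,-0.71,-0.3],70],
    [[0,0,0.027],[-0.77,-0.69,-0.3],70],
    [[0,0,0.027],[-0.79,-0.67,-0.3],70],
    [[0,0,0.027],[-0.8,-0.65,-0.3],70],
    [[0,0,0.027],[-0.83,-0.62,-0.3],70],
    [[0,0,0.027],[-0.83,-0.61,-0.3],70],
    [[0,0,0.027],[-0.86,-0.58,-0.3],70],
    [[0,0,0.027],[-0.87,-0.56,-0.3],70],
    [[0,0,0.027],[-0.88,-0.53,-0.3],70],
    [[0,0,0.027],[-0.9,-0.51,-0.3],70],
    [[0,0,0],[0,0,0],70],
  ],
)

```text
clock: 9.7
tool_pos: [0.4562, -0.1727, 0.1942]
tool_rot: [2.544, 1.835, -0.012]
ft_force: [-0.3, 0.9, 0.1]
grip_width: 0.0702
```

Run:
```python
from plan import *
import pickle
p,R0,o=cur();print(p,o['ft_force'],o['grip_width'],o['clock'],np.round(o['joints'],2))
w=get_image('wrist');save(w,'w5.png');pickle.dump(w,open('w5.pkl','wb'))
for t in ['tube','tube_mouth','tube_hole']:
  for d in spot_point(w,t)[:3]:
    X=c2w(w,d['position'])[0];print(t,d['conf'],X,proj(w,X)[0])
```

```text
[ 0.45616183 -0.17267495  0.1942172 ] [-0.29641206  0.88677906  0.08816033] 0.07015915046647875 9.7 [-0.57 -0.09  2.07 -0.01  1.16 -1.81]
tube 0.74 [ 0.43929562 -0.17141301 -0.00235835] [253.07696118 149.32031386]
tube 0.58 [ 0.37335975 -0.1506116   0.01383617] [251.58935364  84.27345472]
tube_mouth 0.66 [ 0.37581744 -0.15099497  0.01535365] [251.97779832  86.78988307]
tube_mouth 0.65 [6.51358987e-01 1.18523222e-02 5.09624138e-04] [440.41875297 261.32305389]
tube_hole 0.96 [ 0.40519956 -0.15811399  0.03044341] [254.34746637 118.58912405]
```

View pics/w5.png

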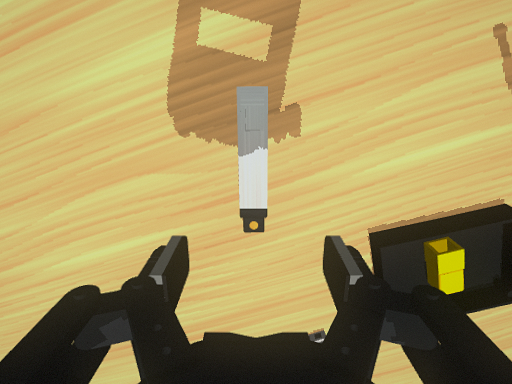

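Run:
```python
from fit import *
from plan import *
import pickle
p=pickle.load(open('w5.pkl','rb'))
X,uv=cloud(p)
o=np.array([.44,-.171,.0]);T=Rs(-.32,0)
L=(X-o)@T
g=(abs(L[:,0])<.12)&(abs(L[:,1])<.03)&(L[:,2]>.02)&(L[:,2]<.045)
top=X[g&(L[:,2]>.025)]
print(g.sum(),np.median(top[:,2]))
tab=(abs(L[:,1])>.04)&(abs(L[:,1])<.1)&(abs(L[:,0])<.12);print('table z',np.median(X[tab,2]))
r=cv2.minAreaRect(top[:,:2].astype(np.float32));print(r)
Lt=L[g&(L[:,2]>.025)]
for a in np.arange(-.075,.07,.01):
    h=abs(Lt[:,0]-a)<.005
    if h.sum()>3: print(round(a,3),h.sum(),np.round([Lt[h,1].min(),Lt[h,1].max(),(Lt[h,1].min()+Lt[h,1].max())/2],4))
print('ends',np.percentile(Lt[:,0],[0,.5,1,99,99.5,100]).round(4))
# tongue end
g2=(abs(L[:,0])<.12)&(abs(L[:,1])<.015)&(L[:,2]>.006);print('all ends',np.percentile(L[g2,0],[.2,99.8]).round(4))
u,v=251,87
```

```text
3544 0.02991845430358658
table z 0.00102537217315583
((0.4402233064174652, -0.17194944620132446), (0.030036158859729767, 0.1366075724363327), 72.04096984863281)
-0.065 283 [-0.0163  0.0135 -0.0014]
-0.055 329 [-0.0156  0.0136 -0.001 ]
-0.045 170 [-0.0158  0.0137 -0.001 ]
-0.035 169 [-0.016   0.0138 -0.0011]
-0.025 248 [-0.016   0.0139 -0.001 ]
-0.015 289 [-0.0153  0.014  -0.0007]
-0.005 295 [-0.0155  0.0141 -0.0007]
0.005 294 [-0.0157  0.0142 -0.0007]
0.015 265 [-0.0157  0.0143 -0.0007]
0.025 254 [-0.0151  0.0143 -0.0004]
0.035 255 [-0.0152  0.0135 -0.0009]
0.045 248 [-0.0153  0.0135 -0.0009]
0.055 244 [-0.0155  0.0136 -0.0009]
0.065 189 [-0.0147  0.0137 -0.0005]
ends [-0.0677 -0.0677 -0.0668  0.0667  0.068   0.0689]
all ends [-0.0677  0.0895]
```

Run:
```python
from plan import *
yaw=-.314
tx=np.array([np.cos(yaw),np.sin(yaw),0]);ty=np.array([-np.sin(yaw),np.cos(yaw),0])
Rt=toolR_from(ty,tx,np.array([0,0,-1.]))
r,p1,R1=plan(np.array([.4459,-.1739,.014]),Rt,n=9)
```

```text
n 9 end err mm [0.01 0.1  0.  ] rot [-0.0022 -0.0012 -0.0031]
[[-0.0, 0.001, -0.0], [-0.02, -0.04, 0.8]]
[[-0.0, 0.001, -0.0], [-0.03, -0.04, 0.79]]
[[-0.0, 0.001, -0.0], [-0.02, -0.05, 0.8]]
[[-0.0, 0.001, -0.0], [-0.03, -0.04, 0.8]]
[[-0.0, 0.001, -0.0], [-0.03, -0.04, 0.79]]
[[-0.0, 0.001, -0.0], [-0.03, -0.04, 0.8]]
[[-0.0, 0.001, -0.0], [-0.02, -0.04, 0.8]]
[[-0.0, 0.001, -0.0], [-0.03, -0.05, 0.79]]
[[-0.0, 0.001, -0.0], [-0.03, -0.04, 0.8]]
```

servo_tool(
  motion=[
    [[-0.002,0.008,-0.003],[-0.03,-0.04,0.8],70],
    [[0,0,0],[-0.03,-0.04,0.8],70],
    [[0,0,0],[-0.03,-0.04,0.8],70],
    [[0,0,0],[-0.03,-0.04,0.8],70],
    [[0,0,0],[-0.03,-0.05,0.8],70],
    [[0,0,0],[-0.03,-0.05,0.8],70],
    [[0,0,0],[-0.02,-0.04,0.8],70],
    [[0,0,0],[-0.02,-0.04,0.8],70],
    [[0,0,0],[-0.02,-0.04,0.6],70],
    [[0,0,0],[0,0,0],70],
  ],
)

```text
clock: 10.9
tool_pos: [0.4448, -0.1721, 0.0162]
tool_rot: [-2.537, -1.845, 0.003]
ft_force: [-0.5, 1.3, 0.6]
grip_width: 0.07
```

Run:
```python
from plan import *
p,R0,o=cur();print(p,o['ft_force'])
yaw=-.314
tx=np.array([np.cos(yaw),np.sin(yaw),0]);ty=np.array([-np.sin(yaw),np.cos(yaw),0])
Rt=toolR_from(ty,tx,np.array([0,0,-1.]))
r,p1,R1=plan(np.array([.4459,-.1739,.014]),Rt,n=1)
```

```text
[ 0.44484424 -0.17212901  0.01618218] [-0.47390397  1.32044048  0.57791374]
n 1 end err mm [-0.02  0.13 -0.08] rot [-0.0003 -0.0005 -0.0003]
[[-0.005, -0.001, 0.001], [-0.05, 0.06, 0.09]]
```

servo_tool(
  motion=[
    [[-0.005,0,0],[-0.05,0.06,0.09],70],
    [[0,0,0],[0,0,0],10],
    [[0,0,0],[0,0,0],10],
    [[0,0,0],[0,0,0],10],
    [[0,0,0],[0,0,0],10],
    [[0,0,0],[0,0,0],10],
  ],
  squeeze=80,
)

```text
clock: 11.5
tool_pos: [0.4484, -0.1764, 0.0179]
tool_rot: [2.536, 1.842, 0.006]
ft_force: [-0.7, 1.2, 4.9]
grip_width: 0.0282
```

Run:
```python
from plan import *
p,R0,o=cur();print(p,R0.round(3),o['ft_force'],o['grip_width'])
```

```text
[ 0.44843036 -0.1763527   0.01793453] [[ 0.31   0.951  0.008]
 [ 0.951 -0.31  -0.003]
 [-0.001  0.008 -1.   ]] [-0.70109412  1.24908884  4.86497523] 0.028235281367644346
```

```bash
cat > geo.py <<'E'
from plan import *
YAW=.18
S=stubR(YAW)
O=np.array([.4949,.2311,.1184])
E
python3 - <<'E'
from geo import *
p,R0,o=cur()
Rt=toolR_from(S[:,1],S[:,0],-S[:,2])
r,p1,R1=plan(p+[.0,0,.05],R0,n=3)
t=O+S[:,0]*.185-S[:,2]*.001
print(t)
r,p1,R1=plan(t,Rt,p0=p1,R0=R1)
E
```

```text
n 3 end err mm [0.1  0.01 0.  ] rot [0. 0. 0.]
[[0.0, 0.0, 0.0], [-0.0, 0.01, -0.67]]
[[0.0, 0.0, 0.0], [-0.0, 0.0, -0.66]]
[[0.0, 0.0, 0.0], [-0.0, 0.01, -0.67]]
[0.64455906 0.25833339 0.22369249]
n 20 end err mm [-0.05  0.03  0.08] rot [ 0.0107 -0.0042  0.0012]
[[-0.03, 0.008, -0.024], [0.95, 0.11, -0.31]]
[[-0.03, 0.008, -0.024], [0.95, 0.13, -0.3]]
[[-0.03, 0.008, -0.024], [0.94, 0.17, -0.29]]
[[-0.03, 0.008, -0.024], [0.94, 0.2, -0.27]]
[[-0.03, 0.008, -0.024], [0.95, 0.24, -0.27]]
[[-0.03, 0.008, -0.024], [0.93, 0.26, -0.24]]
[[-0.03, 0.008, -0.024], [0.93, 0.29, -0.23]]
[[-0.03, 0.008, -0.024], [0.93, 0.32, -0.21]]
[[-0.03, 0.008, -0.024], [0.92, 0.35, -0.2]]
[[-0.03, 0.008, -0.024], [0.91, 0.37, -0.18]]
[[-0.03, 0.008, -0.024], [0.91, 0.41, -0.16]]
[[-0.03, 0.008, -0.024], [0.9, 0.43, -0.14]]
[[-0.03, 0.008, -0.024], [0.88, 0.45, -0.12]]
[[-0.03, 0.008, -0.024], [0.88, 0.48, -0.09]]
[[-0.03, 0.008, -0.024], [0.86, 0.5, -0.08]]
[[-0.03, 0.008, -0.024], [0.86, 0.52, -0.05]]
[[-0.03, 0.008, -0.024], [0.84, 0.55, -0.04]]
[[-0.03, 0.008, -0.024], [0.83, 0.57, -0.0]]
[[-0.03, 0.008, -0.024], [0.81, 0.58, 0.01]]
[[-0.03, 0.008, -0.024], [0.8, 0.61, 0.04]]
```

servo_tool(
  motion=[
    [[0,0,0],[0,0,-0.5],10],
    [[0,0,0],[0,0,-0.7],10],
    [[0,0,0],[0,0,-0.8],10],
    [[-0.03,0.008,-0.024],[0.95,0.11,-0.31],10],
    [[-0.03,0.008,-0.024],[0.95,0.13,-0.3],10],
    [[-0.03,0.008,-0.024],[0.94,0.17,-0.29],10],
    [[-0.03,0.008,-0.024],[0.94,0.2,-0.27],10],
    [[-0.03,0.008,-0.024],[0.95,0.24,-0.27],10],
    [[-0.03,0.008,-0.024],[0.93,0.26,-0.24],10],
    [[-0.03,0.008,-0.024],[0.93,0.29,-0.23],10],
    [[-0.03,0.008,-0.024],[0.93,0.32,-0.21],10],
    [[-0.03,0.008,-0.024],[0.92,0.35,-0.2],10],
    [[-0.03,0.008,-0.024],[0.91,0.37,-0.18],10],
  ],
)

```text
clock: 12.8
tool_pos: [0.5446, 0.0425, 0.1447]
tool_rot: [2.137, 1.99, 0.357]
ft_force: [0.4, -0.4, -1.4]
grip_width: 0.0285
```

Run:
```python
from geo import *
p,R0,o=cur();print(p,o['grip_width'],o['ft_force'],np.round(o['joints'],2))
Rt=toolR_from(S[:,1],S[:,0],-S[:,2])
t=O+S[:,0]*.185-S[:,2]*.001
r,p1,R1=plan(t,Rt)
```

```text
[0.54464453 0.04246882 0.14471561] 0.02851857115977621 [ 0.3881291  -0.40158927 -1.41118331] [-0.13 -0.04  2.15  0.09  0.72 -1.69]
n 10 end err mm [0.03 0.04 0.13] rot [-0.0027  0.0024  0.0023]
[[-0.029, 0.007, -0.024], [0.9, 0.41, -0.16]]
[[-0.029, 0.007, -0.024], [0.89, 0.44, -0.14]]
[[-0.029, 0.007, -0.024], [0.88, 0.46, -0.13]]
[[-0.029, 0.007, -0.024], [0.87, 0.49, -0.1]]
[[-0.029, 0.007, -0.024], [0.86, 0.51, -0.08]]
[[-0.029, 0.007, -0.024], [0.85, 0.54, -0.06]]
[[-0.029, 0.007, -0.024], [0.83, 0.55, -0.04]]
[[-0.029, 0.007, -0.024], [0.82, 0.58, -0.02]]
[[-0.029, 0.007, -0.024], [0.81, 0.59, 0.01]]
[[-0.029, 0.007, -0.024], [0.79, 0.62, 0.02]]
```

servo_tool(
  motion=[
    [[-0.029,0.007,-0.024],[0.9,0.41,-0.16],10],
    [[-0.029,0.007,-0.024],[0.89,0.44,-0.14],10],
    [[-0.029,0.007,-0.024],[0.88,0.46,-0.13],10],
    [[-0.029,0.007,-0.024],[0.87,0.49,-0.1],10],
    [[-0.029,0.007,-0.024],[0.86,0.51,-0.08],10],
    [[-0.029,0.007,-0.024],[0.85,0.54,-0.06],10],
    [[-0.029,0.007,-0.024],[0.83,0.55,-0.04],10],
    [[-0.029,0.007,-0.024],[0.82,0.58,-0.02],10],
    [[-0.029,0.007,-0.024],[0.81,0.59,0.01],10],
    [[-0.029,0.007,-0.024],[0.79,0.62,0.02],10],
    [[0,0,0],[0,0,0],10],
    [[0,0,0],[0,0,0],10],
  ],
)

```text
clock: 14.0
tool_pos: [0.6445, 0.2571, 0.223]
tool_rot: [1.715, 2.058, 0.639]
ft_force: [-0.5, -0.5, -1.1]
grip_width: 0.0285
```

Run:
```python
from geo import *
import pickle
p,R0,o=cur();print(p,o['grip_width'],o['ft_force'],np.round(o['joints'],2))
print('tool err rot',R.from_matrix(R0.T@toolR_from(S[:,1],S[:,0],-S[:,2])).as_rotvec(),'tcp in stub',(p-O)@S)
W={n:get_image(n) for n in ['wrist','scene','top']};pickle.dump(W,open('W6.pkl','wb'))
save(W['wrist'],'w6.png')
```

```text
[0.64448877 0.25713843 0.22296828] 0.028523348710505065 [-0.54772086 -0.47167929 -1.05051146] [ 0.25  0.1   1.91 -0.08  0.53 -1.44]
tool err rot [-0.00510435  0.00330777  0.00197052] tcp in stub [ 0.18435271 -0.00116307 -0.00143086]
```

View pics/w6.png

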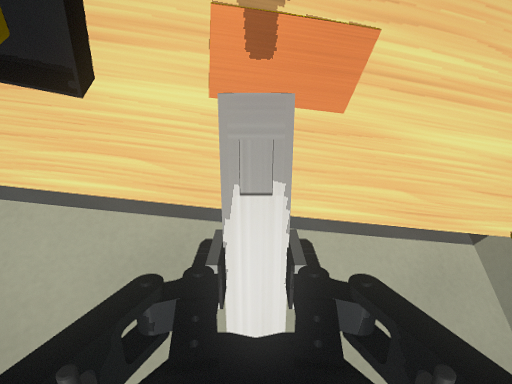

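Run:
```python
from geo import *
import pickle
p=pickle.load(open('w1.pkl','rb'))
X,uv=cloud(p);L=(X-O)@S
g=(abs(L[:,1])<.02)&(L[:,2]>.015)&(L[:,2]<.021)&(abs(L[:,0])<.02)
print('collar top in O-frame',g.sum(),np.percentile(L[g],[1,5,50,95,99],axis=0).round(4))
g=(abs(L[:,1])<.009)&(L[:,2]>.007)&(L[:,2]<.012)&(L[:,0]>.002)&(L[:,0]<.02)
print('bar',np.percentile(L[g],[1,5,50,95,99],axis=0).round(4))
A=np.c_[L[g][:,0],np.ones(g.sum())];print('pitch slope',np.linalg.lstsq(A,L[g][:,2],rcond=None)[0])
g=(L[:,2]>.012)&(L[:,2]<.02)&(abs(L[:,1])<.01)&(L[:,0]>.018)&(L[:,0]<.044);print('button',g.sum(),np.percentile(L[g],[1,50,99],axis=0).round(4))
W=pickle.load(open('W6.pkl','rb'))
pt=np.array([0.64448877,0.25713843,0.22296828]);
Rt=R.from_rotvec([1.715,2.058,.639]).as_matrix()
for n in ['wrist']:
    q=W[n];X,uv=cloud(q);T=(X-pt)@Rt  # tool frame: x=tube y, y=tube x, z down
    g=(abs(T[:,0])<.025)&(T[:,1]>-.1)&(T[:,1]<.0)&(T[:,2]<-.005)&(T[:,2]>-.03)
    print(n,g.sum(),np.percentile(T[g],[0.3,1,50,99,99.7],axis=0).round(4))
    for a in np.arange(-.085,0,.008):
        h=g&(abs(T[:,1]-a)<.004)
        if h.sum()>5:
            hz=h&(abs(T[:,0])<.012)
            print(round(a,3),h.sum(),np.round([T[h,0].min(),T[h,0].max(),(T[h,0].min()+T[h,0].max())/2,np.median(T[hz,2])],4))
```

```text
collar top in O-frame 845 [[-0.0196 -0.0176  0.0154]
 [-0.0189 -0.0162  0.016 ]
 [-0.0057  0.0006  0.0182]
 [-0.0016  0.0162  0.0193]
 [-0.0015  0.0176  0.0197]]
bar [[ 0.0024 -0.0089  0.0088]
 [ 0.003  -0.0083  0.0094]
 [ 0.0106  0.0001  0.0104]
 [ 0.0189  0.0079  0.0114]
 [ 0.0196  0.0086  0.0119]]
pitch slope [0.0014669  0.01038357]
button 378 [[ 0.0218 -0.0092  0.0121]
 [ 0.0297  0.      0.0146]
 [ 0.0438  0.0087  0.0176]]
wrist 12049 [[-0.0241 -0.0773 -0.0293]
 [-0.021  -0.0769 -0.0275]
 [-0.0002 -0.0343 -0.0119]
 [ 0.0221 -0.0008 -0.0083]
 [ 0.0241 -0.0003 -0.0059]]
-0.077 927 [-0.0153  0.0148 -0.0003 -0.012 ]
-0.069 1598 [-0.0153  0.0149 -0.0002 -0.012 ]
-0.061 1276 [-0.0151  0.0149 -0.0001 -0.012 ]
-0.053 759 [-0.0153  0.0149 -0.0002 -0.0119]
-0.045 729 [-0.0153  0.0147 -0.0003 -0.0118]
-0.037 930 [-0.0153  0.0148 -0.0002 -0.0116]
-0.029 1171 [-0.0154  0.0148 -0.0003 -0.0117]
-0.021 1111 [-0.0154  0.0147 -0.0004 -0.0116]
-0.013 1897 [-0.0248  0.0249  0.0001 -0.0115]
-0.005 1511 [-0.025   0.025  -0.     -0.0116]
```

```bash
cat > geo.py <<'E'
from plan import *
S=stubR(.176)
S0=stubR(.18)
O=np.array([.4949,.2311,.1184])+S0@np.array([-.0015,0,.0004])
Rt=toolR_from(S[:,1],S[:,0],-S[:,2])
def tcp(mx,off=(-.0002,-.078,.003)):
    return O+S[:,0]*mx-Rt@np.array(off)
E
python3 - <<'E'
from geo import *
plan(tcp(.074),Rt,n=3)
E
```

```text
n 3 end err mm [0.02 0.02 0.13] rot [ 0.0014 -0.0013  0.0009]
[[-0.002, 0.001, 0.001], [0.02, -0.45, -0.06]]
[[-0.002, 0.001, 0.001], [0.03, -0.45, -0.07]]
[[-0.002, 0.001, 0.001], [0.02, -0.45, -0.07]]
```

servo_tool(
  motion=[
    [[-0.005,0.001,0.004],[0.02,0,-0.07],10],
    [[0,0,0],[0.03,-0.45,-0.07],10],
    [[0,0,0],[0.02,-0.45,-0.06],10],
    [[0,0,0],[0,-0.45,0],10],
    [[0,0,0],[0,0,0],10],
  ],
)

```text
clock: 14.65
tool_pos: [0.6126, 0.2532, 0.2058]
tool_rot: [1.718, 2.053, 0.645]
ft_force: [1.2, -0.1, -2.1]
grip_width: 0.0284
```

Run:
```python
from geo import *
import pickle
p,R0,o=cur();print(p,o['grip_width'],o['ft_force'])
print('rot',R.from_matrix(R0.T@Rt).as_rotvec(),'err in tool mm',(tcp(.074)-p)@R0*1000)
W={n:get_image(n) for n in ['wrist','scene','top']};pickle.dump(W,open('W7.pkl','wb'))
save(W['wrist'],'w7.png')
q=W['wrist'];X,uv=cloud(q);T=(X-p)@R0
c=q['image'][:200,150:360,::-1];cv2.imwrite('pics/w7c.png',cv2.resize(c,None,fx=3,fy=3,interpolation=2))
for a in np.arange(-.13,-.02,.006):
    h=(abs(T[:,0])<.02)&(abs(T[:,1]-a)<.003)&(T[:,2]<.03)&(T[:,2]>-.02)
    if h.sum()>5: print(round(a,3),h.sum(),np.round([T[h,0].min(),T[h,0].max(),(T[h,0].min()+T[h,0].max())/2,np.median(T[h&(abs(T[:,0])<.008),2])],4))
```

```text
[0.6125664  0.25317381 0.20577187] 0.028405220994974473 [ 1.19707216 -0.10809967 -2.14726417]
rot [-1.94069482e-03  3.62777905e-05  1.06994133e-03] err in tool mm [-0.93861152  2.3199191  -0.49854572]
-0.112 328 [-0.0106  0.0092 -0.0007 -0.0071]
-0.106 918 [-0.0107  0.0094 -0.0007 -0.0071]
-0.1 881 [-0.0109  0.0091 -0.0009 -0.0073]
-0.094 862 [-0.011   0.0093 -0.0009 -0.0072]
-0.088 785 [-0.0109  0.0093 -0.0008 -0.0057]
-0.082 443 [-0.0082  0.0066 -0.0008 -0.0023]
-0.076 926 [-0.0154  0.0147 -0.0003 -0.0121]
-0.07 1185 [-0.0152  0.0149 -0.0002 -0.0121]
-0.064 1155 [-0.0154  0.0148 -0.0003 -0.0121]
-0.058 735 [-0.0154  0.0148 -0.0003 -0.0119]
-0.052 975 [-0.0153  0.0149 -0.0002  0.0144]
-0.046 928 [-0.0153  0.0146 -0.0004  0.0143]
-0.04 893 [-0.0152  0.0147 -0.0003  0.0144]
-0.034 1223 [-0.0153  0.0146 -0.0004 -0.0107]
-0.028 1077 [-0.0153  0.0147 -0.0003 -0.0114]
-0.022 841 [-0.0154  0.0146 -0.0004 -0.0117]
```

View pics/w7c.png

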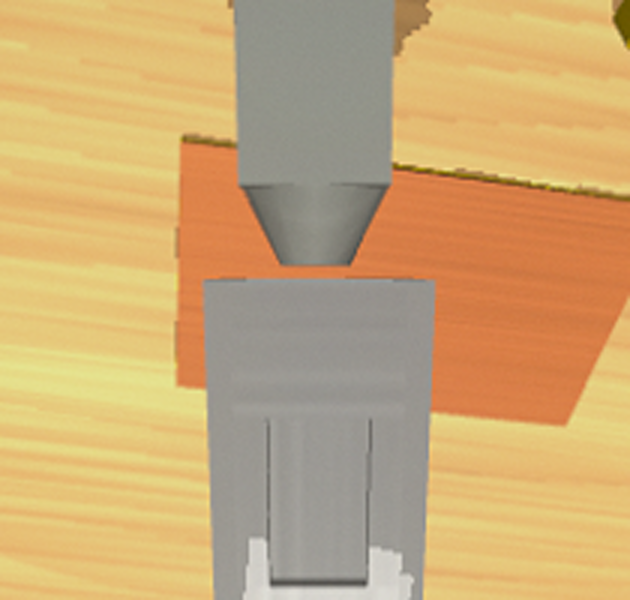

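servo_tool(
  motion=[
    [[0,0,0],[-0.02,-0.2,0],10],
    [[0,0,0],[0,-0.3,0],10],
    [[0,0,0],[0,-0.3,0],10],
    [[0,0,0],[0,-0.3,0],10],
    [[0,0,0],[0,-0.1,0],10],
  ],
)

```text
clock: 15.3
tool_pos: [0.5898, 0.2486, 0.1898]
tool_rot: [1.717, 2.051, 0.647]
ft_force: [-0.8, -0.2, -2.6]
grip_width: 0.0288
```

Run:
```python
from geo import *
p,R0,o=cur();print(p,o['grip_width'],o['ft_force'],'force tool',np.array(o['ft_force'])@R0,o['moment'])
print('rot',R.from_matrix(R0.T@Rt).as_rotvec(),'tcp rel home',(tcp(0)-p)@R0*1000)
q=get_image('wrist');X,uv=cloud(q);T=(X-p)@R0
c=q['image'][:240,150:360,::-1];cv2.imwrite('pics/w8c.png',cv2.resize(c,None,fx=2.5,fy=2.5,interpolation=2))
for a in np.arange(-.118,-.02,.006):
    h=(abs(T[:,0])<.02)&(abs(T[:,1]-a)<.003)&(T[:,2]<.03)&(T[:,2]>-.02)
    if h.sum()>5: print(round(a,3),h.sum(),np.round([T[h,0].min(),T[h,0].max(),(T[h,0].min()+T[h,0].max())/2,np.median(T[h&(abs(T[:,0])<.008),2])],4))
```

```text
[0.58976388 0.24858122 0.18983652] 0.028803369335167237 [-0.80477277 -0.18785064 -2.57414963] force tool [-0.0423855  -2.15343319  1.6340509 ] [-0.02080358  0.37716126 -0.01567562]
rot [ 5.72630062e-04 -6.07561256e-05  8.14058426e-04] tcp rel home [ -0.37159981 -43.48928049  -0.2343072 ]
-0.112 329 [-0.0103  0.0092 -0.0005 -0.0071]
-0.106 919 [-0.0103  0.0098 -0.0003 -0.0071]
-0.1 844 [-0.0106  0.0095 -0.0005 -0.0073]
-0.094 871 [-0.0106  0.0096 -0.0005 -0.0121]
-0.088 858 [-0.0105  0.0097 -0.0004 -0.0092]
-0.082 796 [-0.0105  0.0095 -0.0005 -0.0072]
-0.076 1125 [-0.0154  0.0147 -0.0003 -0.0117]
-0.07 1198 [-0.0152  0.0147 -0.0003 -0.012 ]
-0.064 1132 [-0.0154  0.0149 -0.0003 -0.012 ]
-0.058 938 [-0.0153  0.0147 -0.0003 -0.0108]
-0.052 827 [-0.0154  0.0148 -0.0003 -0.0025]
-0.046 876 [-0.0154  0.0146 -0.0004  0.0144]
-0.04 884 [-0.0154  0.0148 -0.0003  0.0145]
-0.034 1256 [-0.0154  0.0146 -0.0004 -0.0108]
-0.028 1063 [-0.0152  0.0147 -0.0002 -0.0114]
-0.022 849 [-0.0155  0.0145 -0.0005 -0.0117]
```

View pics/w8c.png

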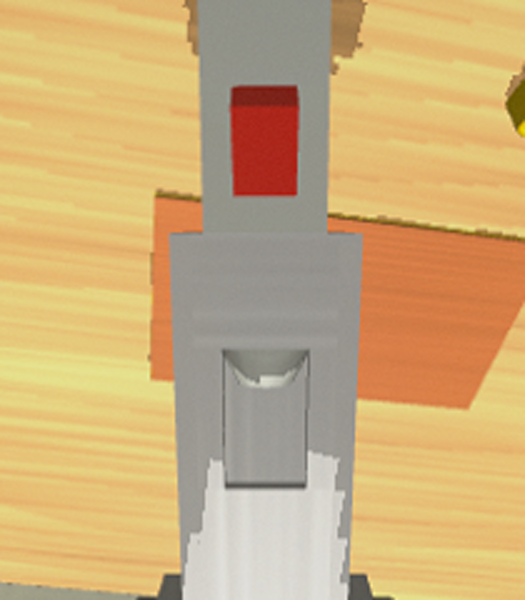

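servo_tool(
  motion=[
    [[0,0,0],[0,-0.15,0],10],
    [[0,0,0],[0,-0.15,0],10],
    [[0,0,0],[0,-0.15,0],10],
    [[0,0,0],[0,-0.15,0],10],
    [[0,0,0],[0,-0.15,0],10],
    [[0,0,0],[0,-0.15,0],10],
    [[0,0,0],[0,-0.15,0],10],
    [[0,0,0],[0,-0.15,0],10],
  ],
)

```text
clock: 16.15
tool_pos: [0.5662, 0.2443, 0.1733]
tool_rot: [1.717, 2.051, 0.648]
ft_force: [-0.5, -0.6, 0.8]
grip_width: 0.0284
```

```bash
cat > chk.py <<'E'
from geo import *
import sys
p,R0,o=cur();print(p,o['grip_width'],'force tool',np.array(o['ft_force'])@R0,o['moment'],o['clock'])
print('rot',R.from_matrix(R0.T@Rt).as_rotvec(),'tcp rel home',(tcp(0)-p)@R0*1000)
q=get_image('wrist');X,uv=cloud(q);T=(X-p)@R0
c=q['image'][:240,150:360,::-1];cv2.imwrite('pics/'+sys.argv[1],cv2.resize(c,None,fx=2.5,fy=2.5,interpolation=2))
for a in np.arange(-.118,-.02,.006):
    h=(abs(T[:,0])<.02)&(abs(T[:,1]-a)<.003)&(T[:,2]<.03)&(T[:,2]>-.025)
    if h.sum()>5: print(round(a,3),h.sum(),np.round([T[h,0].min(),T[h,0].max(),(T[h,0].min()+T[h,0].max())/2,np.median(T[h&(abs(T[:,0])<.004),2])],4))
E
python3 chk.py w9c.png
```

```text
[0.5662143  0.24432955 0.17333963] 0.02838416472985153 force tool [-0.51742514 -0.08065141 -0.98170654] [-0.06559551  0.30532582 -0.03790381] 16.15
rot [1.28761558e-03 3.71875002e-05 6.95184380e-04] tcp rel home [ -0.33436581 -14.42459957  -0.01558874]
-0.112 530 [-0.02    0.0199 -0.     -0.007 ]
-0.106 1809 [-0.02    0.02   -0.     -0.0071]
-0.1 1111 [-0.0185  0.0173 -0.0006 -0.0147]
-0.094 2035 [-0.0186  0.0175 -0.0005 -0.0146]
-0.088 813 [-0.0105  0.0094 -0.0006 -0.0071]
-0.082 810 [-0.0106  0.0095 -0.0005 -0.007 ]
-0.076 1125 [-0.0154  0.0146 -0.0004 -0.0121]
-0.07 1206 [-0.0153  0.0149 -0.0002 -0.0123]
-0.064 1142 [-0.0153  0.0147 -0.0003 -0.0123]
-0.058 997 [-0.0153  0.0148 -0.0003 -0.0076]
-0.052 1042 [-0.0154  0.0148 -0.0003 -0.0071]
-0.046 984 [-0.0153  0.0146 -0.0003 -0.0071]
-0.04 939 [-0.0153  0.0147 -0.0003 -0.0071]
-0.034 1028 [-0.0154  0.0146 -0.0004 -0.0114]
-0.028 866 [-0.0155  0.0148 -0.0003 -0.0118]
-0.022 830 [-0.0153  0.0147 -0.0003 -0.0118]
```

View pics/w9c.png

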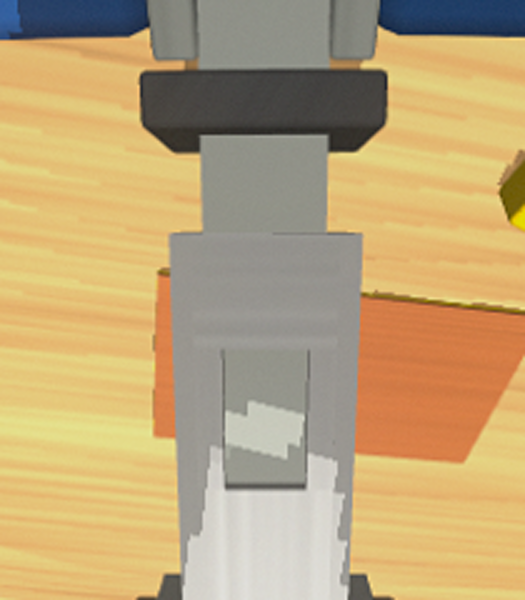

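servo_tool(
  motion=[
    [[0,0,0],[0,-0.12,0],10],
    [[0,0,0],[0,-0.12,0],10],
    [[0,0,0],[0,-0.12,0],10],
    [[0,0,0],[0,-0.12,0],10],
    [[0,0,0],[0,-0.1,0],10],
    [[0,0,0],[0,-0.06,0],10],
    [[0,0,0],[0,0,0],10],
  ],
)

```text
clock: 16.9
tool_pos: [0.5544, 0.2422, 0.165]
tool_rot: [1.715, 2.049, 0.65]
ft_force: [1.7, 0.4, -1.2]
grip_width: 0.0287
```

```bash
python3 chk.py w10c.png
```

```text
[0.55443471 0.24221969 0.16502564] 0.028650225407146485 force tool [0.13772529 0.74093934 1.97410232] [ 0.00922452 -0.00301775  0.01370101] 16.9
rot [ 0.00402822 -0.00019962  0.00074106] tcp rel home [-0.32976886  0.14668848  0.05709166]
-0.112 330 [-0.0105  0.0093 -0.0006 -0.0074]
-0.106 2024 [-0.02    0.02   -0.     -0.0073]
-0.1 2105 [-0.02    0.02    0.     -0.0072]
-0.094 1815 [-0.02    0.02    0.     -0.0071]
-0.088 1098 [-0.0174  0.0168 -0.0003 -0.0073]
-0.082 1632 [-0.0187  0.0177 -0.0005 -0.0151]
-0.076 1307 [-0.0183  0.0172 -0.0006 -0.0122]
-0.07 1202 [-0.0153  0.0149 -0.0002 -0.0119]
-0.064 1138 [-0.0153  0.0148 -0.0003 -0.0119]
-0.058 1012 [-0.0152  0.0148 -0.0002 -0.0077]
-0.052 1101 [-0.0155  0.0147 -0.0004 -0.0122]
-0.046 937 [-0.0155  0.0146 -0.0005 -0.0109]
-0.04 907 [-0.0155  0.0147 -0.0004 -0.0074]
-0.034 1010 [-0.0154  0.0145 -0.0004 -0.0112]
-0.028 868 [-0.0152  0.0146 -0.0003 -0.0116]
-0.022 845 [-0.0154  0.0146 -0.0004 -0.0117]
```

View pics/w10c.png

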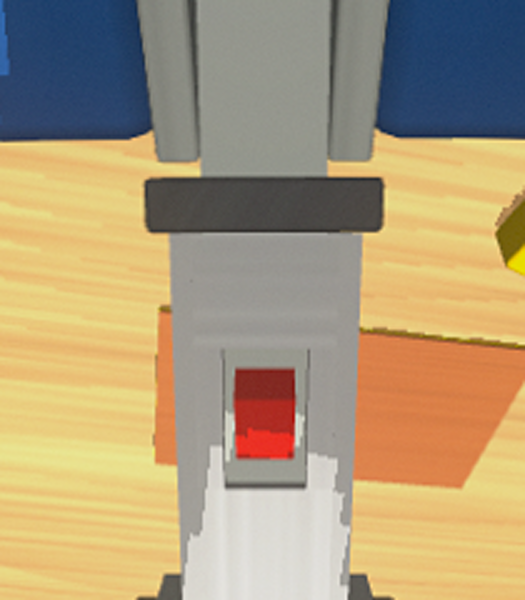

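servo_tool(
  motion=[
    [[0,0,0],[0,-0.08,0],10],
    [[0,0,0],[0,0,0],10],
    [[0,0,0],[0,0,0],10],
  ],
)

```text
clock: 17.25
tool_pos: [0.5541, 0.2422, 0.1654]
tool_rot: [1.713, 2.047, 0.654]
ft_force: [4.7, 1.3, -1.3]
grip_width: 0.0284
```

```bash
python3 chk.py w11c.png | head -3
```

```text
[0.55412922 0.24219561 0.16541327] 0.028369261544196264 force tool [0.41306993 3.15243338 3.89000655] [-0.00536685 -0.49452543  0.0652504 ] 17.25
rot [ 0.00807572 -0.00050954  0.00082058] tcp rel home [-0.35985203  0.16992186  0.55023766]
-0.112 343 [-0.0105  0.0093 -0.0006 -0.0071]
```

servo_tool(
  motion=[
    [[0,0,0],[0,0,0],36],
    [[0,0,0],[0,0,0],60],
    [[0,0,0],[0,0,0],60],
    [[0,0,0],[0,0,0],60],
    [[0,0,0],[0,0,-0.3],60],
    [[0,0,0],[0,0,-0.6],60],
    [[0,0,0],[0,0,-0.8],60],
    [[0,0,0],[0,0,-0.8],60],
    [[0,0,0],[0,0,-0.8],60],
    [[0,0,0],[0,0,0],60],
    [[0,0,0],[0,0,0],60],
  ],
)

```text
clock: 18.4
tool_pos: [0.5057, 0.2336, 0.2315]
tool_rot: [1.716, 2.049, 0.65]
ft_force: [0.4, 0.4, 0.0]
grip_width: 0.06
```

```bash
cat > fin.py <<'E'
from geo import *
p,R0,o=cur();print(p,o['grip_width'],o['ft_force'],o['clock'])
q=get_image('wrist');save(q,'w12.png');X,uv=cloud(q);L=(X-O)@S
for a in np.arange(0,.13,.006):
    h=(abs(L[:,1])<.02)&(abs(L[:,0]-a)<.003)&(L[:,2]>.005)&(L[:,2]<.03)
    if h.sum()>5: print(round(a,3),h.sum(),np.round([L[h,1].min(),L[h,1].max(),(L[h,1].min()+L[h,1].max())/2,np.median(L[h&(abs(L[:,1])<.004),2])],4))
for t in ['tube_mouth','tube_hole','button_place','stub']:
    for d in spot_point(q,t)[:2]: print(t,round(d['conf'],2),((c2w(q,d['position'])[0]-O)@S).round(4))
s=get_image('scene');save(s,'s12.png')
for d in spot_point(s,'cap')[:3]:print('cap',d['conf'],c2w(s,d['position'])[0])
E
python3 fin.py
```

```text
[0.50569366 0.23360086 0.2314756 ] 0.06001570252256472 [0.42669935 0.44226834 0.01906547] 18.4
0.0 508 [-0.0176  0.0181  0.0003  0.0172]
0.006 410 [-0.0147  0.0152  0.0003  0.0148]
0.012 403 [-0.0149  0.0154  0.0003  0.0147]
0.018 376 [-0.0143  0.0154  0.0005  0.0146]
0.024 415 [-0.0145  0.015   0.0003  0.0128]
0.03 365 [-0.0146  0.0151  0.0002  0.0153]
0.036 351 [-0.014   0.0153  0.0006  0.0119]
0.042 380 [-0.0142  0.0154  0.0006  0.0104]
0.048 355 [-0.0143  0.0156  0.0006  0.0138]
0.054 335 [-0.0144  0.0157  0.0006  0.0136]
0.06 316 [-0.0139  0.0151  0.0006  0.0134]
0.066 317 [-0.014   0.0152  0.0006  0.0133]
0.072 316 [-0.0141  0.0153  0.0006  0.0132]
0.078 298 [-0.0143  0.0155  0.0006  0.013 ]
0.084 294 [-0.0136  0.0156  0.001   0.0127]
0.09 289 [-0.0138  0.0158  0.001   0.0126]
0.096 278 [-0.0139  0.0159  0.001   0.0125]
0.102 274 [-0.0141  0.016   0.001   0.0124]
0.108 261 [-0.0134  0.0155  0.001   0.0123]
0.114 249 [-0.0135  0.0156  0.0011  0.0121]
0.12 244 [-0.0137  0.0158  0.0011  0.012 ]
0.126 242 [-0.0137  0.016   0.0011  0.0116]
tube_mouth 0.59 [-0.0005  0.0016  0.0026]
tube_hole 0.87 [0.0323 0.0019 0.0114]
button_place 0.78 [0.0268 0.0006 0.0113]
button_place 0.65 [ 0.0229 -0.2421 -0.1646]
stub 0.68 [-0.      0.004  -0.0028]
cap 0.72 [0.44250699 0.34960817 0.01262677]
cap 0.59 [0.64022957 0.00637347 0.02487613]
cap 0.59 [0.54023541 0.3395872  0.00673816]
```

View pics/w12.png

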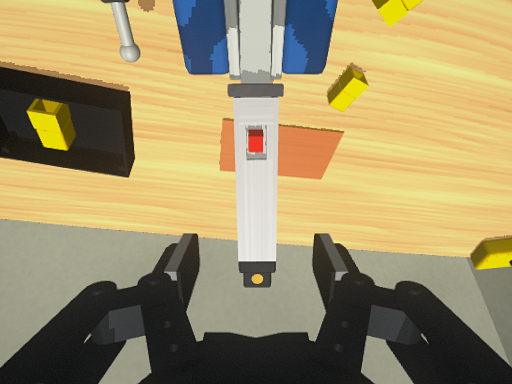

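View pics/s12.png

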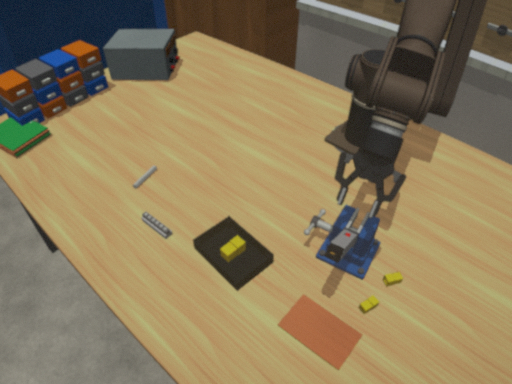

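```bash
python3 -c "
from h import *
print(hand_in()); print(get_obs()['clock'])"
```

```text
the job is handed in; nothing more can be done
None
the job is handed in; nothing more can be done
```

I pulled the yellow cap off the stub and let it go in the enclosure half. I then slid the aluminium tube onto the stub until it stopped at the collar, opened the gripper, backed off and handed in at about 18.5 s. `hand_in()` gave no verdict.

**Tube:** In the last wrist picture the mouth is flush with the collar, and a further 2 mm push before release did not move it. The tube is off centre by about 0.3 mm sideways at the mouth, rising to about 1 mm at the far end. It sags about 0.03 rad, within the 0.1 rad limit.

**Button:** It shows red through the hole, 5 mm proud or more by depth, though the depth reading on its ramp is noisy. I did not read the button's joint value directly.

**Cap:** It lies flat near the middle of the upright tray. The network put it at about (0.64, 0.006) m against a measured enclosure centre of about (0.648, 0.010) m.

**Bystanders and contact:** The board, terminal block and spacer look unmoved in the scene picture; I did not measure them. The gripper was clear of everything, with the wrist force under 1 N.

**Disagreement:** The network's hole and button points were 5.5 mm apart. The allowed distance is 12 mm, and the picture shows the button inside the hole.

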